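Lock the jam nut of the plate-carriage height stop

TASK

The analyser's height-stop screw is set, but the lever locknut under its flat head is still loose. Hold the screw with the holding key that has the oblong eye: put the eye down over the flat head with the key's handle lying on the saddle between the two posts, and let go; then swing the locknut's lever clockwise (seen from above) until it is fully tight, without the screw turning along with it. Leave the key in place on the screw, and do not knock the rack of sample tubes over or out of its place.

Things in the scene. Friction and masses are not known exactly. Their poses are not given: they have to be found in the camera images.
- stop_base: The height stop, fixed to the bench: aluminium base plate 100 (x) by 220 (y) by 15 mm with an upright steel screw and, 125 mm from it, a saddle block. Origin on the bench top, on the screw's axis; z up, y from the screw towards the saddle. The locknut with its lever sits on the screw under the flange.
- seat (a point): Point on the screw's axis at the top of its round flange (60 mm across), 75 mm above the bench: where the centre of the key's eye belongs. On the flange stands the screw's flat head, a blade 60 mm long (along the base's y, towards the saddle), 8 mm thick and 22 mm high (75 to 97 mm above the bench).
- saddle (a point): Middle of the saddle's top, 75 mm above the bench, 125 mm from the screw's axis: where the key's handle belongs. Saddle 60 (base x) by 16 (y) mm; on it two steel posts, 10 mm thick, 32 mm high, with a 34 mm gap between them (base x -17 to 17).
- holding_key: The right key, loose, flat on the bench: dark steel, 208 mm long, 12 mm thick, about 250 g. z up, x along the handle away from the eye. Origin on the underside below the middle of its upright grip rib (44 (x) by 16 (y) mm, top 36 mm above the underside), near the centre of mass. Handle 16 mm wide, to x = 100 mm. A similar key with a round eye does not fit and is a bystander; the two swap places.
- key_eye (a point): Centre of the key's oblong opening, at its underside (key x = -60 mm). The eye is a rectangular frame 88 (x) by 36 (y) mm with an opening 72 by 20 mm right through. (The bystander key has a round eye 48 mm across with a 28 mm hole.)
- key_end (a point): Point on the underside of the key's handle (key x = 65 mm), 125 mm from the eye's centre: lies on the saddle when the key is seated.
- lever_pin (a point): Top of the upright black round pin at the end of the locknut's lever: 16 mm thick, free from 45 to 108 mm above the bench, 90 mm from the screw's axis. It is moved round that axis. It lies on the side away from the saddle: from the base's -y it starts 25 to 43 degrees towards +x and ends 43 (up to 60, with the screw's play) towards -x.
- locknut (a joint): Angle of the locknut relative to the screw, rad: starts at 0 to 0.3 (loose), grows clockwise seen from above, comes up tight against a stop at 1.5. Turning it takes about 0.28 N m (3 N at the pin); it stays where it is left.
- stop_screw (a joint): Angle of the screw in the base, rad: 0 at the start, grows clockwise seen from above. It turns easily (0.05 N m), so the locknut drags it along unless the key holds it. With the key seated it has up to 0.3 of play until the key's handle meets a post.
- tube_rack: White rack, 110 (x) by 55 (y) mm, 94 mm high over the caps of its eight sample tubes, loose, to be left standing in its place. Origin under its centre.
Mind the look-alikes: they are no part of the job. Leave any red or yellow look-alike of the holding_key alone.

How it is judged (in metres and radians):
On the way:
1. the holding key is seated on the screw's head, its handle on the saddle between the posts, and let go, while the locknut is still loose (below 1.0 rad) (horizontal distance between key_eye and seat below 0.014 m and z of each of key_eye, key_end in the frame of stop_base below 0.085 m and horizontal distance between key_end and saddle below 0.025 m and contact force between the fingers and holding_key below 0.3 N and value of joint locknut below 1 rad), for 0.2 s.
At the end, for the whole second after the job is handed in: Locknut at 1.25 rad or more (tight stop 1.5), screw within 0.45 rad of its start. Key let go, at rest and seated: eye centre within 14 mm of the screw's axis, handle point within 25 mm of the saddle's middle, both less than 10 mm above their seats (value of joint locknut above 1.25 rad and horizontal distance between key_eye and seat below 0.014 m and z of each of key_eye, key_end in the frame of stop_base below 0.085 m and horizontal distance between key_end and saddle below 0.025 m and contact force between the fingers and holding_key below 0.3 N and value of joint stop_screw between -0.45 and 0.45 rad and linear speed of holding_key below 0.02 m/s); the robot touches nothing.
It fails at once if the screw turns more than 0.45 rad (26 degrees) with the nut (value of joint stop_screw above 0.45 rad or value of joint stop_screw below -0.45 rad).
It fails at once if the tube rack is pushed more than 30 mm or tipped over (distance of tube_rack from where it was at the start of the episode above 0.03 m or angle between tube_rack's own z axis and vertical above 0.4 rad).
It also fails if it takes over 58 s, if anything falls off the work surface, if the arm or the gripper's body presses on something with over 40 N, if the wrist force passes 120 N, or if a joint passes its speed limit or range.

ROBOT

A 6-joint arm with a two-finger parallel gripper is mounted at the origin on the work surface. World frame = base frame: x ahead of the robot, y to its left, z up, the work surface at z = 0. Lengths are in mm, angles in rad, forces in N, time in s.
With the tool pointing down it reaches from about 350 to 875 mm from the base axis. Payload 4.2 kg.
Tool frame: the origin (TCP) lies between the finger pads; the fingertips stand 25 mm ahead of it and the grasp point (between the pads) lies 6 mm ahead of it; z points along the fingers, y is the line along which they close (so a half turn about z gives the same grasp; the last joint's range is limited). The gripper opens to 85 mm and grips with 20 to 120 N. Pads are 22 mm wide; open, the fingers measure 114 mm over their backs; the gripper's body (76 mm by 85 mm) begins 54 mm behind the grasp point. The pads swing forward as they close: fully open they stand 13 mm farther back than shut.
Start: joints at [1.425, 0.385, 0.008, 0, -1.194, -0.259], TCP at [246.113, 574.48, 256.312] pointing down, gripper open.
Joint ranges: [-3.14, 3.14], [-1.21, 2.06], [-1.07, 1.41], [-3.16, 2.05], [-2.99, -0.16], [-3.1, 3.1]. Speed limits (rad/s): [2.79, 2.79, 3.14, 3.14, 3.14, 3.14].

INTERFACE

Orientations are given as a unit quaternion [x, y, z, w].
In Python, from bench import read_state, get_image, job_done gives the robot as it stands.
- The arm moves only by the tool play_rows, never from a script. Its argument "series" is a list of rows, each a list of 6 numbers: the shift along the world's x, y, z in mm, then the turn, a rotation vector about the world's x, y, z in units of 6 degrees (1.0 is 6 degrees). A call has 1 to 20 rows; each row shifts and turns the commanded pose from where the row before left it; what a row does not reach is not made up. A row lasts 1/12 s, in which the tool goes at most 41.7 mm and 7.16 degrees, less where a joint would pass 70% of its speed; a pose out of reach is approached as far as the arm can. A call is refused whole if a number of a shift passes 41.7 or a number of a turn 1, either way. A call with a gripper value outside its range is refused whole. "gripper" is the opening, from 0 (shut) to 1 (fully open), set as the call begins (left out, the last holds). The fingers move at their own pace and stop on an object; the grip force is fixed at half the most. Time passes only in rows, so rows that do not move let the fingers close. It gives the time, the measured TCP pose, the force, the opening and the grip force at its end, in the units of the state.
- read_state(): the state, without advancing time (a new reading comes with each control period).
- get_image(name): name is "side" or "top" or "wrist"; returns a dict with "image" (400x640x3 uint8, red, green, blue), "fx", "fy", "cx", "cy" (pixels), "eye" and "rotation" of the camera in the world. Camera axes: x right, y down, z forward; pixel columns grow to the right and rows downward; lengths in mm; the calibration is good to about 2 mm. The wrist camera is an equidistant fisheye: a pixel r from the principal point sees the ray r / f radians off the axis. A picture is of the moment at which its call begins. There is no depth.
- job_done(): hands the job in; it is judged then, once.
The state is a dict: "clock": time; "joints": joint angles; "joint_vel": joint speeds; "joint_efforts": joint torques, N m; "position": TCP position; "ee_rot": TCP orientation; "contact_force": force on the tool from outside, world axes, zero at the start; "wrist_torque": the same for the moment, N m; "gripper_width": finger opening in mm; "grasp_force": force on a finger pad.
Only numpy, scipy, OpenCV 4.12 (cv2) and the standard library are available. Lean on these libraries where they do the work, as an engineer would, in place of code of your own. Each camera call takes 0.05 s, during which the arm holds its last target. There are 200 camera calls.

## Working session

There is one attempt and no reset: what is moved stays moved. The work goes in short steps, Python scripts to look and compute and a tool call to move; the robot and the scene stay as the last step left them, time stands still between calls to the robot, and variables do not carry over. Pictures are saved under pics/ and viewed, at most 10 in all, crops included, and the job is handed in when it is done.

Besides the shell and the picture viewer there is one more tool, called after "Request:" as name([rows], argument=value, ...), one row to a line, values as JSON. play_rows: Moves the arm, as the interface text tells. Its arguments: {"type":"object","properties":{"series":{"type":"array","items":{"type":"array","items":{"type":"number"}}},"gripper":{"type":"number"}},"required":["series"]}

```bash
mkdir -p pics; ls; cat > h.py <<'E'
import numpy as np, cv2
from bench import read_state, get_image
def shot(n,f):
    d=get_image(n); cv2.imwrite(f'pics/{f}.png',cv2.cvtColor(d['image'],cv2.COLOR_RGB2BGR)); np.save(f'pics/{f}.npy',d,allow_pickle=True); return d
def load(f): return np.load(f'pics/{f}.npy',allow_pickle=True).item()
def ray(d,u,v,fish=False):
    x=(u-d['cx'])/d['fx']; y=(v-d['cy'])/d['fy']
    if fish:
        r=np.hypot(x,y); s=np.sinc(r/np.pi); c=np.array([x*s,y*s,np.cos(r)])
    else: c=np.array([x,y,1.])
    return np.array(d['eye']), np.array(d['rotation'])@c
def plane(d,u,v,z,fish=False):
    e,r=ray(d,u,v,fish); return e+r*(z-e[2])/r[2]
def tri(a,b):
    (e1,r1),(e2,r2)=a,b; t=np.linalg.lstsq(np.c_[r1,-r2],e2-e1,rcond=None)[0]
    p,q=e1+r1*t[0],e2+r2*t[1]; return (p+q)/2,np.linalg.norm(p-q)
E
python3 - <<'E'
from h import *
ds=[shot(n,n+'0') for n in('top','side','wrist')]
for d in ds: print(d['eye'],np.round(d['rotation'],3).tolist(),d['fx'],d['cx'],d['cy'])
print(read_state())
cv2.imwrite('pics/a.png',cv2.cvtColor(np.vstack([ds[0]['image'][:, :],ds[1]['image']])[:, :],cv2.COLOR_RGB2BGR)[:600])
E
```

```text
pics
[ 329.88250655 -149.73525371 1384.27450779] [0.713, -0.7, 0.038, -0.032] 394.2359668968126 318.8141300227455 203.7561094039763
[ 407.11167201 -886.55485959  968.25642457] [0.935, -0.034, 0.01, -0.352] 377.48768837126323 318.82411871339684 208.0203429207879
[320.20227715 542.50948319 373.656628  ] [-0.543, 0.824, 0.133, -0.089] 309.70691628693146 319.1800961983912 199.38542901179554
{'clock': 0.15, 'joints': array([ 1.42462589e+00,  3.85367996e-01,  6.99139932e-03, -3.52898721e-04,
       -1.19401637e+00, -2.58624067e-01]), 'joint_vel': array([-0.00059561, -0.0028193 ,  0.00443666,  0.00168144, -0.00202841,
        0.00033437]), 'joint_efforts': array([-1.26134805e-04, -3.92678225e+01,  1.88581771e+01,  4.18855324e+00,
       -3.42726089e-03, -8.33264210e-06]), 'position': array([245.95899577, 574.1526443 , 255.50014228]), 'ee_rot': array([ 9.79574098e-01, -2.01081881e-01, -1.18897662e-04,  8.06277487e-04]), 'contact_force': array([ 0.27555024, -0.04299923,  0.07055017]), 'wrist_torque': array([-0.02952152, -0.00477276, -0.01523949]), 'grasp_force': 0.0, 'gripper_width': 85.42811671524468}
```

View pics/top0.png

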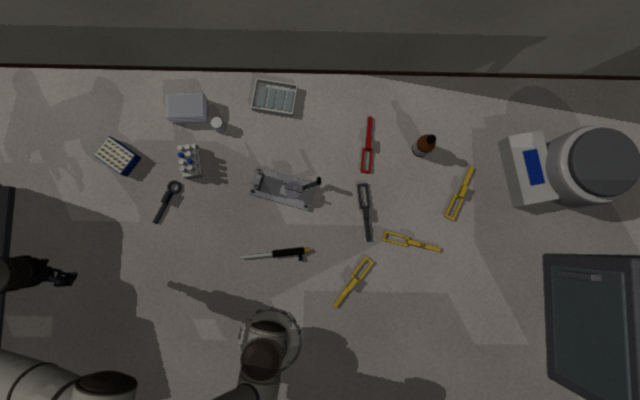

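View pics/side0.png

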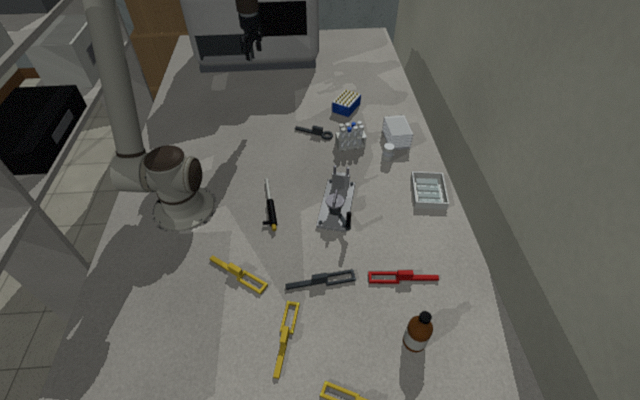

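The top view shows two dark keys. One at (365,212) has an oblong frame eye, and one at (168,200) has a round eye. The red one at (368,145) and the yellow ones at (460,193), (412,242) and (355,282) are look-alikes. (365,212) fits the description, being dark with a rectangular eye. The stop is at (282,188) with the lever pin at (318,181), and the rack is at (188,160). In the side view the key is at (320,280) and the stop at (337,200). I'll confirm this in an enlarged crop.

```bash
sed -i "s/np.array(d\['rotation'\])@c/Rotation.from_quat(d['rotation']).apply(c)/; s/^import numpy.*/&\nfrom scipy.spatial.transform import Rotation/" h.py
python3 - <<'E'
from h import *
t=load('top0');s=load('side0')
a=cv2.resize(t['image'][160:250,240:380],None,fx=5,fy=5,interpolation=cv2.INTER_CUBIC)[:, :]
b=cv2.resize(s['image'][155:295,280:380],None,fx=4.2,fy=4.2,interpolation=cv2.INTER_CUBIC)
a=np.clip(a.astype(int)*1.8,0,255).astype(np.uint8)
cv2.imwrite('pics/c1.png',a[:,:,::-1])
b=np.clip(b.astype(int)*1.3,0,255).astype(np.uint8)
cv2.imwrite('pics/c2.png',b[:,:,::-1])
for n,p in dict(eye=(363,193),end=(370,240),screw=(296,187),sad=(258,187),pin=(318,181),rack=(188,160)).items(): print(n,plane(t,*p,0 if n in('eye','end') else 75))
E
```

```text
eye [ 509.90697044 -316.75167217    0.        ]
end [ 344.52735148 -342.36810924    0.        ]
screw [516.14883526 -82.89024174  75.        ]
sad [513.71848569  44.20322049  75.        ]
pin [ 537.88475428 -156.21781736   75.        ]
rack [600.8572969 282.3304202  75.       ]
```

View pics/c1.png

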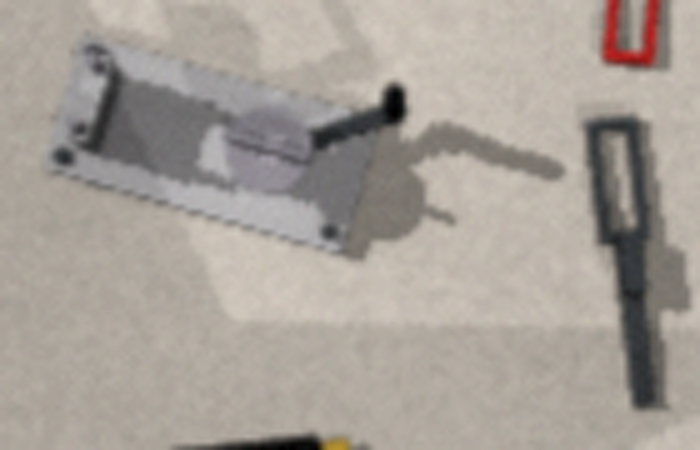

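View pics/c2.png

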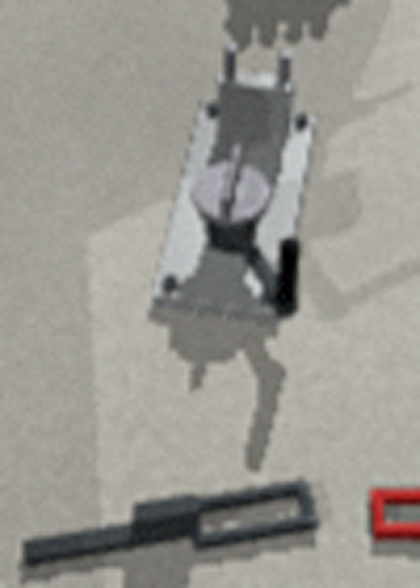

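The crops confirm it: the dark key with the rectangular eye is the target (eye at top ≈(363,196), tail at (370,241)). The stop has its blade along the saddle direction, and the pin is on the +x side. I'll go over the stop with the wrist camera on the way to the key.

Request:
play_rows([
  [16, -36, 2, 0, 0, -1],
  [16, -36, 2, 0, 0, -1],
  [16, -36, 2, 0, 0, -1],
  [16, -36, 2, 0, 0, -1],
  [16, -36, 2, 0, 0, -1],
  [16, -36, 2, 0, 0, -1],
  [16, -36, 2, 0, 0, -1],
  [16, -36, 2, 0, 0, -1],
  [16, -36, 2, 0, 0, -1],
  [16, -36, 2, 0, 0, -1],
  [16, -36, 2, 0, 0, -1],
  [16, -36, 2, 0, 0, -1],
  [16, -36, 2, 0, 0, -1],
  [16, -36, 2, 0, 0, -1],
  [16, -36, 2, 0, 0, -1],
  [0, -36, 0, 0, 0, -1],
  [0, 0, 0, 0, 0, 0],
  [0, 0, 0, 0, 0, 0],
])

```text
clock: 1.65
position: [485.9, -3.3, 285.9]
ee_rot: [-0.505, 0.863, 0.0, -0.0]
contact_force: [0.0, 0.9, -0.3]
gripper_width: 85.4
grasp_force: 0.0
```

```bash
python3 - <<'E'
from h import *
d=shot('wrist','w1'); print(d['eye']); s=read_state(); print(s['joints'],s['position'],s['ee_rot'])
E
```

```text
[445.50876918 -73.87290715 404.25454297]
[ 3.30429075e-01  1.23886102e-01 -2.71384104e-01 -2.92021406e-04
 -1.17607845e+00 -8.41163438e-01] [485.90930575  -2.19233034 286.01026493] [-5.05511571e-01  8.62819771e-01  1.86849420e-04 -2.43958691e-04]
```

Request:
play_rows([
  [-10, -40, -2, 0, 0, -1],
  [-10, -40, -2, 0, 0, -1],
  [-10, -40, -2, 0, 0, -1],
  [-10, -40, -2, 0, 0, -1],
  [-10, -40, -2, 0, 0, -1],
  [-10, -40, -2, 0, 0, -1],
  [-5, -40, -2, 0, 0, -1],
  [0, -30, -2, 0, 0, -1],
  [0, 0, 0, 0, 0, -0.7],
  [0, 0, 0, 0, 0, 0],
  [0, 0, 0, 0, 0, 0],
])

```text
clock: 2.62
position: [421.5, -310.6, 270.1]
ee_rot: [-0.077, 0.997, 0.0, -0.0]
contact_force: [0.7, -0.9, 0.2]
gripper_width: 85.7
grasp_force: 0.0
```

```bash
python3 - <<'E'
from h import *
d=shot('wrist','w2'); print(d['eye']); s=read_state(); print(s['clock'],s['joints'],s['position'],s['ee_rot'])
a=np.vstack([cv2.resize(load(f)['image'],(480,300),interpolation=cv2.INTER_AREA) for f in('w1','w2')])
cv2.imwrite('pics/c3.png',np.clip(a*1.5,0,255).astype(np.uint8)[:,:,::-1])
E
```

```text
[ 340.65169616 -322.87359542  388.40106254]
2.6667 [-3.24436914e-01  2.01421337e-01 -2.16157530e-01 -2.21993244e-04
 -1.15333381e+00 -1.09192946e+00] [ 421.59469579 -310.32826951  270.28673897] [-7.70933982e-02  9.97023868e-01  1.16129870e-04 -1.38797873e-05]
```

View pics/c3.png

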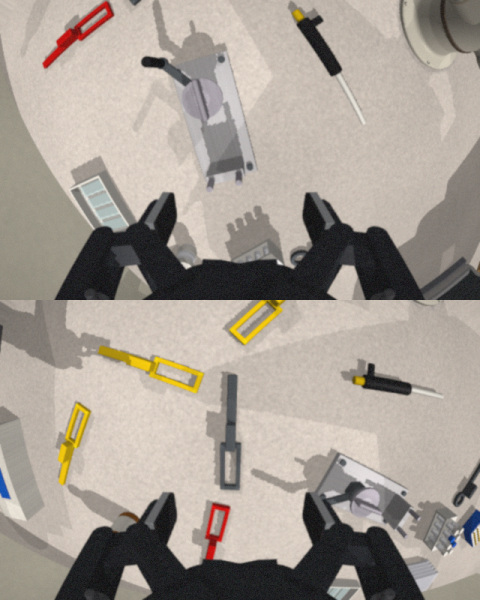

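w1 shows the stop: flange at (271,136), posts at (280,245) and (318,241), pin at about (200,83) in full-res pixels. w2 shows the dark key: eye at (308,221), tail at (309,100). I'll segment it numerically, and rotate the tool +180° meanwhile so joint 6 has room for the later turn.

Request:
play_rows([
  [0, 0, -3, 0, 0, 1],
  [0, 0, -3, 0, 0, 1],
  [0, 0, -3, 0, 0, 1],
  [0, 0, -3, 0, 0, 1],
  [0, 0, -3, 0, 0, 1],
  [0, 0, -3, 0, 0, 1],
  [0, 0, -3, 0, 0, 1],
  [0, 0, -3, 0, 0, 1],
  [0, 0, -3, 0, 0, 1],
  [0, 0, -3, 0, 0, 1],
  [0, 0, -3, 0, 0, 1],
  [0, 0, -3, 0, 0, 1],
  [0, 0, -3, 0, 0, 1],
  [0, 0, -3, 0, 0, 1],
  [0, 0, -3, 0, 0, 1],
])

```text
clock: 3.92
position: [421.8, -309.9, 225.6]
ee_rot: [0.761, -0.648, 0.0, -0.0]
contact_force: [0.3, 0.0, 0.1]
gripper_width: 85.4
grasp_force: 0.0
```

Request:
play_rows([
  [0, 0, 0, 0, 0, 1],
  [0, 0, 0, 0, 0, 1],
  [0, 0, 0, 0, 0, 1],
  [0, 0, 0, 0, 0, 1],
  [0, 0, 0, 0, 0, 1],
  [0, 0, 0, 0, 0, 1],
  [0, 0, 0, 0, 0, 1],
  [0, 0, 0, 0, 0, 1],
  [0, 0, 0, 0, 0, 1],
  [0, 0, 0, 0, 0, 1],
  [0, 0, 0, 0, 0, 1],
  [0, 0, 0, 0, 0, 1],
  [0, 0, 0, 0, 0, 1],
  [0, 0, 0, 0, 0, 1],
  [0, 0, 0, 0, 0, 1],
  [0, 0, 0, 0, 0, 0],
  [0, 0, 0, 0, 0, 0],
])

```text
clock: 5.33
position: [421.6, -310.4, 225.7]
ee_rot: [0.997, 0.075, 0.0, 0.0]
contact_force: [0.5, 0.1, -0.6]
gripper_width: 85.7
grasp_force: 0.0
```

```bash
python3 - <<'E'
from h import *
d=shot('wrist','w3'); s=read_state(); print(s['clock'],s['joints'],s['position'],s['ee_rot'])
a=cv2.resize(load('w1')['image'][60:270,170:370],None,fx=2.8,fy=2.8,interpolation=cv2.INTER_CUBIC)
b=cv2.resize(d['image'],(224,140)); 
cv2.imwrite('pics/c4.png',np.clip(a*1.3,0,255).astype(np.uint8)[:,:,::-1])
# key by threshold
for f,roi in(('w2',(85,260,280,330)),('w3',None),('top0',(180,245,350,378))):
    g=cv2.cvtColor(load(f)['image'],cv2.COLOR_RGB2GRAY).astype(np.uint8)
    t=load(f)
    if roi is None:
        # project w2 key guess
        w2=load('w2'); P=[plane(w2,308,221,6,1),plane(w2,309,100,6,1)]
        R=Rotation.from_quat(t['rotation']); uv=[]
        for p in P:
            c=R.inv().apply(p-t['eye']); th=np.arccos(c[2]/np.linalg.norm(c)); q=c[:2]/np.linalg.norm(c[:2])*th*t['fx']; uv.append(q+[t['cx'],t['cy']])
        uv=np.array(uv); print('pred',uv.round(),np.round(P)); lo=uv.min(0)-30; hi=uv.max(0)+30
        roi=(max(0,int(lo[1])),int(hi[1]),int(lo[0]),int(hi[0]))
    sub=g[roi[0]:roi[1],roi[2]:roi[3]]
    m=(sub<(70 if f[0]=='w' else 60)).astype(np.uint8)
    print(f,roi,np.percentile(sub,[2,10,25,50,90]))
    cs,h=cv2.findContours(m,cv2.RETR_CCOMP,cv2.CHAIN_APPROX_NONE)
    for c,hh in zip(cs,h[0]):
        if cv2.contourArea(c)>25: r=cv2.minAreaRect(c); print(' hole' if hh[3]>=0 else ' blob',cv2.contourArea(c),np.round(r[0]+np.array([roi[2],roi[0]]),1),np.round(r[1],1),round(r[2],1),np.round(cv2.boxPoints(r)+[roi[2],roi[0]],1).tolist())
E
```

```text
5.3833 [-3.24845836e-01  2.38316750e-01 -2.86113839e-01 -1.15347928e-05
 -1.04581827e+00  2.04602613e+00] [ 421.53772588 -310.57972999  225.62873403] [9.97174594e-01 7.51182659e-02 2.54063528e-04 1.02008260e-04]
w2 (85, 260, 280, 330) [ 50.  57.  75. 105. 136.]
 blob 2552.5 [306.5 175.5] [153.  27.] 90.0 [[293.0, 99.0], [320.0, 99.0], [320.0, 252.0], [293.0, 252.0]]
 hole 742.0 [306.5 222. ] [17. 46.] 0.0 [[298.0, 245.0], [298.0, 199.0], [315.0, 199.0], [315.0, 245.0]]
pred [[333. 105.]
 [330. 239.]] [[ 498. -313.    6.]
 [ 342. -335.    6.]]
w3 (74, 268, 299, 362) [ 52.  58.  86. 123. 138.]
 blob 2195.0 [332.9 156.8] [ 32.6 167. ] 2.4 [[313.1, 239.5], [320.1, 72.7], [352.6, 74.0], [345.7, 240.9]]
top0 (180, 245, 350, 378) [ 29.38  35.    61.    91.   103.  ]
 blob 442.0 [365.7 212.2] [58.4 11.4] 82.9 [[356.4, 184.0], [367.7, 182.5], [374.9, 240.5], [363.6, 241.9]]
 hole 89.5 [363.6 196. ] [20.4  6.1] 83.7 [[359.5, 186.2], [365.5, 185.5], [367.8, 205.8], [361.7, 206.5]]
```

View pics/c4.png

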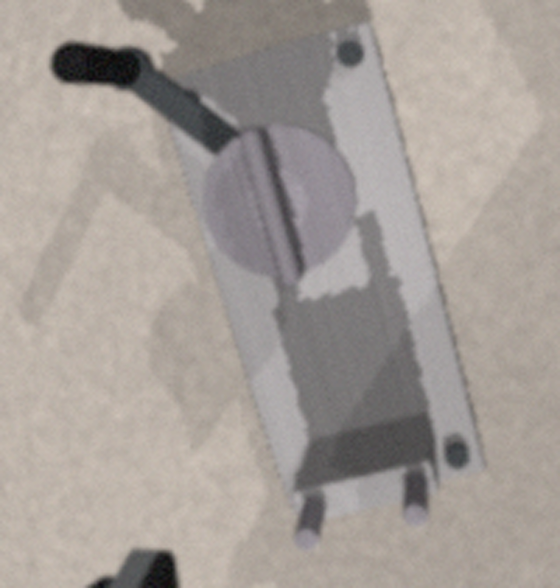

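The crop shows flange centre px ≈(269.5,131.6), post tops (278.8,252.7) and (318.5,244.2), pin top (194,82), blade roughly aligned with the base. I'll triangulate these with the top view.

```bash
python3 - <<'E'
from h import *
w1,w2,w3,t=[load(f) for f in('w1','w2','w3','top0')]
for n,a,b,z in(('flange',(269.4,131.5),(293.2,189.4),75),('postA',(278.7,252.6),(255.4,185.8),107),('postB',(318.4,244),(259.2,171.4),107),('pin',(194,82),(318.9,178.2),108)):
    print(n,*[np.round(x,1) for x in tri(ray(w1,*a,1),ray(t,*b))],plane(w1,*a,z,1).round(1),plane(t,*b,z).round(1))
g=cv2.cvtColor(w3['image'],cv2.COLOR_RGB2GRAY)[60:268,295:365]
for th in(76,84,92):
    cs,h=cv2.findContours((g<th).astype(np.uint8),cv2.RETR_CCOMP,cv2.CHAIN_APPROX_NONE)
    for c,hh in zip(cs,h[0]):
        if cv2.contourArea(c)>150: r=cv2.minAreaRect(c); print(th,hh[3]>=0,cv2.contourArea(c),np.round(r[0]+np.array([295,60]),1),np.round(r[1],1),round(r[2],1))
print('eye',tri(ray(w2,306.5,222,1),ray(t,363.6,196)))
E=plane(w2,306.5,222,6,1); print('eye w2',E)
# tail centre top edge (key x=100,z=12) & eye-front end
for f,u,v,fi in(('w2',309,99.5,1),('top0',369.3,241.2,0)):
    T=plane(load(f),u,v,10,fi); D=T-E; print(f,'tail',T,np.linalg.norm(D[:2]),np.degrees(np.arctan2(D[1],D[0])))
E
```

```text
flange [512.1 -71.5  48.3] 1.7 [507.7 -71.1  75. ] [507.9 -73.7  75. ]
postA [512.5  20.1 200.9] 37.2 [562.2  43.9 107. ] [513.   48.1 107. ]
postB [532.4  36.4 143.1] 44.4 [519.1  55.7 107. ] [560.9  37.2 107. ]
pin [ 544.6 -158.6   95.6] 1.2 [ 541.1 -154.9  108. ] [ 542.  -158.8  108. ]
76 False 3875.5 [332.8 152.3] [ 33.6 177.5] 2.6
76 True 1256.0 [334.8 103.5] [20.6 67.1] 1.1
84 False 4052.0 [334.  152.2] [ 34.5 178.1] 1.6
84 True 1164.5 [335. 104.] [20. 66.] 0.0
92 False 4421.0 [335.1 152.1] [ 37.4 178.4] 1.7
92 True 954.0 [335.5 103.5] [19. 65.] 0.0
eye (array([ 496.98266728, -316.24333699,   14.94938806]), np.float64(1.930200820545037))
eye w2 [ 500.23881017 -315.20917439    6.        ]
w2 tail [ 341.79195824 -334.94383989   10.        ] 159.6711054263794 -172.90033229032383
top0 tail [ 340.22544614 -338.56104458   10.        ] 161.70833777963384 -171.69703918665502
```

```bash
python3 - <<'E'
from h import *
w2,w3,t=[load(f) for f in('w2','w3','top0')]
print(plane(w3,335,103.7,6,1),tri(ray(w3,335,103.7,1),ray(w2,306.5,222,1)))
print('tail w3',plane(w3,331,241,11,1), w3['eye'])
# rib top end corners: rib brightness profile along the key axis in w3
g=cv2.cvtColor(w3['image'],cv2.COLOR_RGB2GRAY)
print(g[135:245:3,326:339].mean(1).round().tolist())
for v in(150,170,190,215,230): print(v,g[v,312:356].tolist())
E
```

```text
[ 499.72437248 -315.46425716    6.        ] (array([ 499.71688746, -315.31595966,    7.28793357]), np.float64(0.16466378025359837))
tail w3 [ 341.89575608 -336.48862441   11.        ] [ 501.38629661 -297.87229865  344.03217888]
[90.0, 51.0, 39.0, 57.0, 59.0, 60.0, 60.0, 59.0, 59.0, 58.0, 60.0, 58.0, 58.0, 60.0, 58.0, 58.0, 54.0, 58.0, 59.0, 58.0, 58.0, 58.0, 60.0, 58.0, 60.0, 58.0, 56.0, 57.0, 56.0, 57.0, 57.0, 58.0, 59.0, 59.0, 59.0, 65.0, 124.0]
150 [139, 138, 137, 134, 128, 124, 123, 124, 124, 124, 126, 127, 122, 105, 71, 59, 60, 61, 57, 59, 61, 59, 58, 61, 57, 59, 56, 58, 53, 58, 76, 89, 96, 100, 98, 96, 98, 98, 100, 102, 101, 104, 99, 99]
170 [135, 136, 135, 136, 138, 134, 138, 138, 129, 126, 127, 122, 109, 82, 62, 56, 57, 60, 59, 60, 58, 64, 57, 61, 56, 62, 57, 56, 58, 78, 91, 98, 99, 100, 100, 100, 98, 101, 98, 101, 100, 101, 101, 97]
190 [140, 142, 145, 140, 138, 143, 139, 137, 127, 128, 128, 123, 101, 70, 61, 60, 61, 57, 55, 59, 54, 58, 56, 59, 59, 58, 65, 87, 91, 94, 93, 95, 95, 97, 104, 116, 132, 138, 140, 141, 139, 138, 138, 137]
215 [125, 127, 125, 125, 123, 124, 125, 126, 126, 129, 122, 100, 73, 56, 55, 55, 59, 54, 51, 55, 53, 52, 56, 50, 54, 66, 81, 85, 87, 87, 88, 88, 96, 112, 122, 123, 127, 128, 125, 125, 126, 125, 124, 126]
230 [128, 128, 127, 128, 129, 131, 131, 132, 126, 123, 103, 81, 63, 55, 51, 54, 53, 58, 52, 51, 56, 52, 53, 53, 66, 82, 88, 90, 91, 87, 90, 92, 99, 118, 128, 128, 128, 127, 129, 127, 123, 125, 124, 123]
```

Two wrist views put the eye at (499.7,-315.4) with z≈7, so the key is flat on the bench. Its heading is -172.3° and the rib centre is (440,-323). I'll grasp it now.

Request:
play_rows([
  [10, -7, -30, 0, 0, -0.15],
  [9, -6, -30, 0, 0, 0],
  [0, 0, -35, 0, 0, 0],
  [0, 0, -35, 0, 0, 0],
  [0, 0, -30, 0, 0, 0],
  [0, 0, -16, 0, 0, 0],
  [0, 0, -10, 0, 0, 0],
  [0, 0, -6, 0, 0, 0],
  [0, 0, 0, 0, 0, 0],
  [0, 0, 0, 0, 0, 0],
])

```text
clock: 6.22
position: [440.9, -324.7, 34.2]
ee_rot: [0.998, 0.067, 0.001, 0.0]
contact_force: [-0.3, -0.0, -0.2]
gripper_width: 85.3
grasp_force: 0.0
```

Request:
play_rows([
  [0, 0, 0, 0, 0, 0],
  [0, 0, 0, 0, 0, 0],
  [0, 0, 0, 0, 0, 0],
  [0, 0, 0, 0, 0, 0],
  [0, 0, 0, 0, 0, 0],
  [0, 0, 0, 0, 0, 0],
  [0, 0, 0, 0, 0, 0],
  [0, 0, 0, 0, 0, 0],
  [0, 0, 0, 0, 0, 0],
  [0, 0, 0, 0, 0, 0],
], gripper=0.0)

```text
clock: 7.05
position: [440.2, -324.4, 33.8]
ee_rot: [0.998, 0.067, 0.0, 0.0]
contact_force: [-1.4, 1.6, 4.7]
gripper_width: 14.8
grasp_force: 59.7
```

Gripped. I'll lift, turn and carry it to a hover above the seat.

Request:
play_rows([
  [0, 0, 35, 0, 0, 0],
  [0, 0, 35, 0, 0, 0],
  [0, 0, 35, 0, 0, 0],
  [0, 0, 35, 0, 0, 0],
  [5, 20, 0, 0, 0, -1],
  [5, 20, 0, 0, 0, -1],
  [5, 20, 0, 0, 0, -1],
  [5, 20, 0, 0, 0, -1],
  [5, 20, 0, 0, 0, -1],
  [5, 20, 0, 0, 0, -1],
  [5, 20, 0, 0, 0, -1],
  [5, 20, 0, 0, 0, -1],
  [5, 20, 0, 0, 0, -1],
  [5, 20, 0, 0, 0, -1],
  [5, 20, 0, 0, 0, -1],
  [5, 20, 0, 0, 0, -1],
  [5, 20, 0, 0, 0, -1],
  [5, 20, 0, 0, 0, -1],
  [5, 20, 0, 0, 0, -1],
])

```text
clock: 8.63
position: [514.3, -23.6, 172.0]
ee_rot: [0.751, -0.66, -0.001, 0.001]
contact_force: [-0.2, 0.0, -3.5]
gripper_width: 15.1
grasp_force: 59.5
```

Request:
play_rows([
  [2, 2.5, 0, 0, 0, -1],
  [2, 2.5, 0, 0, 0, -1],
  [2, 2.5, 0, 0, 0, -1],
  [2, 2.5, 0, 0, 0, -0.7],
  [0, 0, 0, 0, 0, 0],
  [0, 0, 0, 0, 0, 0],
  [0, 0, 0, 0, 0, 0],
  [0, 0, 0, 0, 0, 0],
])

```text
clock: 9.3
position: [522.8, -14.8, 172.9]
ee_rot: [-0.613, 0.79, 0.0, -0.0]
contact_force: [-0.4, -0.0, -3.2]
gripper_width: 15.1
grasp_force: 59.6
```

```bash
python3 - <<'E'
from h import *
d=shot('wrist','w4');t=shot('top','top4'); s=read_state(); print(s['clock'],s['joints'],s['position'],s['ee_rot'],d['eye'])
a=cv2.resize(d['image'],(768,480))
b=cv2.resize(t['image'][160:220,240:340],None,fx=2,fy=2)
cv2.imwrite('pics/c5.png',np.clip(a*1.4,0,255).astype(np.uint8)[:,:,::-1])
E
```

```text
9.4 [ 2.82256412e-01  2.92203710e-01 -3.58978866e-01 -1.42550844e-04
 -9.19883954e-01 -5.34822689e-01] [522.91378625 -14.70728143 173.17202757] [-6.12383335e-01  7.90560959e-01  1.02434772e-04 -1.04756255e-04] [501.98610473 -93.22598127 291.25543208]
```

View pics/c5.png

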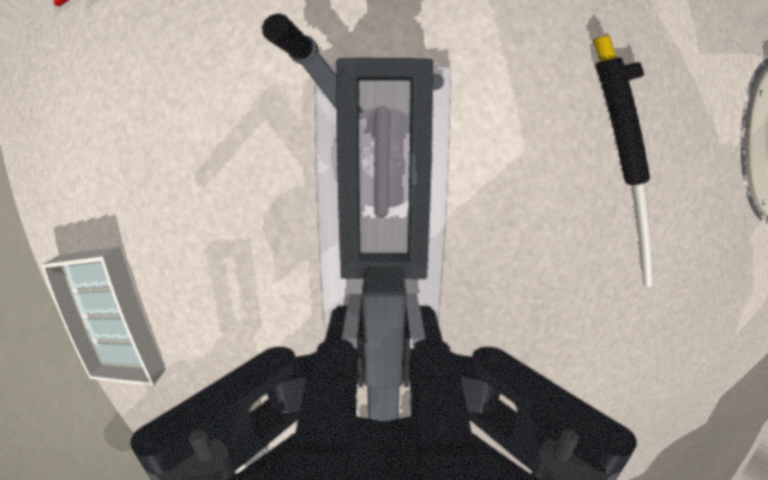

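The wrist view shows the key's opening at scaled px x 358–410, y 80–256, with the blade top from (382,108) to (382,216), nearly parallel to the key. The flange is beneath it. Next is the numeric offset.

```bash
python3 - <<'E'
from h import *
d=load('w4'); S=1.2
P=lambda u,v,z: plane(d,u/S-.1,v/S-.1,z,1)
z0=173.1-34
c=[P(358,80,z0),P(410,80,z0),P(358,256,z0),P(410,256,z0)]
print('eye',np.mean(c,0),'axis',np.degrees(np.arctan2(*((c[2]+c[3]-c[0]-c[1])[[1,0]]))),np.linalg.norm(c[0]-c[2]),np.linalg.norm(c[0]-c[1]))
a,b=P(381.5,108,97),P(382.5,216,97)
print('blade',(a+b)/2,np.linalg.norm(a-b),np.degrees(np.arctan2(*((b-a)[[1,0]]))))
print('pin',P(277,28,108))
g=cv2.cvtColor(d['image'],cv2.COLOR_RGB2GRAY)
for v in(95,110,125,140,155,170): print(v,g[v,290:350].tolist())
print([int(x) for x in g[60:220,318]])
print('TCP-based key heading',np.degrees(2*np.arctan2(.790561,-.612383))-180)
w1,t=load('w1'),load('top0')
E
```

```text
eye [506.64297566 -72.87978652 139.1       ] axis 75.55690684804173 74.8506909327881 20.79550964480223
blade [507.91970134 -71.52333956  97.        ] 57.5994918520645 76.02242163593263
pin [ 540.26136783 -153.95663926  108.        ]
95 [47, 48, 46, 46, 52, 47, 48, 41, 42, 59, 76, 89, 90, 86, 89, 89, 89, 87, 82, 83, 83, 79, 71, 69, 77, 76, 79, 82, 83, 82, 86, 85, 79, 78, 80, 81, 89, 90, 89, 91, 90, 91, 90, 89, 88, 85, 92, 92, 96, 96, 84, 66, 39, 36, 37, 46, 50, 48, 50, 50]
110 [53, 46, 50, 50, 49, 50, 43, 37, 51, 80, 101, 103, 106, 91, 87, 84, 88, 87, 94, 89, 76, 69, 66, 72, 74, 76, 78, 80, 81, 83, 83, 84, 78, 77, 83, 84, 92, 91, 89, 89, 90, 87, 88, 84, 87, 86, 89, 89, 92, 93, 85, 56, 34, 32, 48, 48, 49, 45, 48, 50]
125 [50, 51, 45, 45, 50, 49, 45, 42, 48, 69, 94, 107, 113, 120, 122, 121, 121, 118, 112, 111, 108, 94, 78, 73, 76, 81, 80, 83, 86, 84, 84, 84, 81, 78, 82, 85, 93, 95, 92, 93, 93, 94, 93, 87, 88, 92, 106, 117, 124, 121, 109, 74, 43, 40, 46, 50, 49, 51, 50, 48]
140 [47, 42, 51, 56, 49, 50, 42, 46, 48, 67, 91, 106, 112, 120, 121, 119, 119, 122, 127, 131, 126, 109, 87, 73, 77,
[... 693 characters left out ...]
1, 85, 101, 103, 106, 105, 105, 102, 104, 103, 105, 104, 104, 105, 106, 103, 107, 107, 105, 108, 107, 105, 89, 85, 83, 84, 86, 81, 86, 83, 82, 83, 83, 84, 84, 84, 85, 85, 84, 80, 84, 82, 86, 85, 81, 83, 82, 85, 82, 85, 85, 86, 84, 86, 85, 84, 87, 85, 83, 86, 86, 83, 82, 87, 82, 84, 85, 84, 85, 81, 81, 84, 86, 86, 83, 86, 87, 84, 85, 87, 86, 88, 87, 87, 85, 86, 87, 87, 85, 87, 83, 81, 87, 83, 87, 85, 88, 86, 85, 87, 84, 86, 85, 87, 88, 88, 84, 89, 86, 86, 84, 85, 81, 77, 81, 93, 103, 105, 109, 107, 107, 105, 107, 106, 107, 104, 104, 106, 105, 107, 104, 104, 107, 106, 104, 105, 102, 103, 103, 103, 105, 101, 104, 97, 78, 47, 42, 38, 41, 37, 41, 43, 42, 49]
TCP-based key heading 75.5240353682729
```

The eye is within 2 mm and 0.5° of the blade. I'll apply the small correction and lower it.

Request:
play_rows([
  [1.3, 1.4, -5, 0, 0, 0.07],
  [0, 0, -15, 0, 0, 0],
  [0, 0, -15, 0, 0, 0],
  [0, 0, -10, 0, 0, 0],
  [0, 0, -8, 0, 0, 0],
  [0, 0, -5, 0, 0, 0],
  [0, 0, -4, 0, 0, 0],
  [0, 0, 0, 0, 0, 0],
  [0, 0, 0, 0, 0, 0],
])

```text
clock: 10.15
position: [524.7, -13.1, 111.6]
ee_rot: [-0.615, 0.788, -0.0, 0.0]
contact_force: [0.6, 0.4, -2.8]
gripper_width: 14.7
grasp_force: 59.7
```

Request:
play_rows([
  [0, 0, -1.5, 0, 0, 0],
  [0, 0, -1, 0, 0, 0],
  [0, 0, 0, 0, 0, 0],
  [0, 0, 0, 0, 0, 0],
])

```text
clock: 10.48
position: [524.5, -13.1, 109.0]
ee_rot: [-0.615, 0.788, -0.0, 0.0]
contact_force: [-1.1, 0.1, -4.0]
gripper_width: 15.0
grasp_force: 59.7
```

Request:
play_rows([
  [0, 0, 0, 0, 0, 0],
  [0, 0, 0, 0, 0, 0],
  [0, 0, 0, 0, 0, 0],
  [0, 0, 0, 0, 0, 0],
  [0, 0, 0, 0, 0, 0],
  [0, 0, 0, 0, 0, 0],
  [0, 0, 20, 0, 0, 0],
  [0, 0, 25, 0, 0, 0],
  [0, 0, 25, 0, 0, 0],
  [0, 0, 25, 0, 0, 0],
  [0, 0, 0, 0, 0, 0],
  [0, 0, 0, 0, 0, 0],
], gripper=0.7)

```text
clock: 11.48
position: [525.1, -12.9, 205.4]
ee_rot: [-0.615, 0.788, -0.001, 0.002]
contact_force: [-1.2, 0.6, -0.8]
gripper_width: 59.6
grasp_force: 0.0
```

```bash
python3 - <<'E'
from h import *
d=shot('wrist','w5'); s=read_state(); print(s['clock'],s['joints'],s['position'],s['ee_rot'],d['eye'])
a=cv2.resize(d['image'],(768,480))
cv2.imwrite('pics/c6.png',np.clip(a*1.4,0,255).astype(np.uint8)[:,:,::-1])
E
```

```text
11.5333 [ 2.84521665e-01  2.60610538e-01 -3.15269990e-01 -5.10559886e-04
 -9.94266115e-01 -5.30140293e-01] [524.20257948 -13.06573481 203.95547812] [-6.15050256e-01  7.88487813e-01  7.90373466e-05  3.80916517e-04] [504.3482965  -91.6393614  323.55999009]
```

View pics/c6.png

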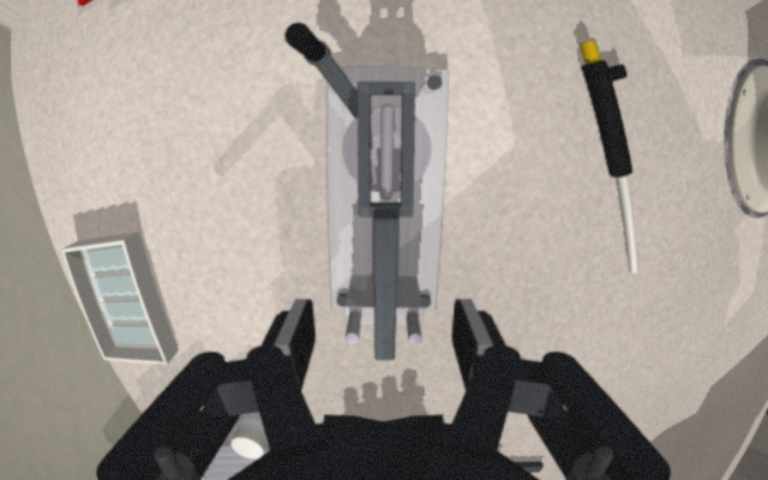

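The picture shows the key seated: the eye is around the blade at (386,150), and the handle lies between the posts at (352,330) and (414,330). The lever pin is at (297,37). The fingers will straddle the pin tangentially, and I'll work out the arc now.

```bash
python3 - <<'E'
from h import *
d=load('w5'); print('pin w5',plane(d,297/1.2,36/1.2,108,1))
c=np.array([508,-72]); r=89.5
ph=np.radians(-68.6-np.arange(0,106,3.0)); p=c+r*np.c_[np.cos(ph),np.sin(ph)]
for i in range(len(p)-1): print(round(np.degrees(ph[i+1]),1),p[i+1].round(0),(p[i+1]-p[i]).round(1).tolist())
E
```

```text
pin w5 [ 540.52912085 -153.4712502   108.        ]
-71.6 [ 536. -157.] [-4.4, -1.6]
-74.6 [ 532. -158.] [-4.5, -1.4]
-77.6 [ 527. -159.] [-4.5, -1.1]
-80.6 [ 523. -160.] [-4.6, -0.9]
-83.6 [ 518. -161.] [-4.6, -0.6]
-86.6 [ 513. -161.] [-4.7, -0.4]
-89.6 [ 509. -161.] [-4.7, -0.2]
-92.6 [ 504. -161.] [-4.7, 0.1]
-95.6 [ 499. -161.] [-4.7, 0.3]
-98.6 [ 495. -160.] [-4.6, 0.6]
-101.6 [ 490. -160.] [-4.6, 0.8]
-104.6 [ 485. -159.] [-4.6, 1.1]
-107.6 [ 481. -157.] [-4.5, 1.3]
-110.6 [ 477. -156.] [-4.4, 1.5]
-113.6 [ 472. -154.] [-4.3, 1.8]
-116.6 [ 468. -152.] [-4.2, 2.0]
-119.6 [ 464. -150.] [-4.1, 2.2]
-122.6 [ 460. -147.] [-4.0, 2.4]
-125.6 [ 456. -145.] [-3.9, 2.6]
-128.6 [ 452. -142.] [-3.7, 2.8]
-131.6 [ 449. -139.] [-3.6, 3.0]
-134.6 [ 445. -136.] [-3.4, 3.2]
-137.6 [ 442. -132.] [-3.2, 3.4]
-140.6 [ 439. -129.] [-3.1, 3.5]
-143.6 [ 436. -125.] [-2.9, 3.7]
-146.6 [ 433. -121.] [-2.7, 3.8]
-149.6 [ 431. -117.] [-2.5, 4.0]
-152.6 [ 429. -113.] [-2.3, 4.1]
-155.6 [ 426. -109.] [-2.0, 4.2]
-158.6 [ 425. -105.] [-1.8, 4.3]
-161.6 [ 423. -100.] [-1.6, 4.4]
-164.6 [422. -96.] [-1.4, 4.5]
-167.6 [421. -91.] [-1.1, 4.5]
-170.6 [420. -87.] [-0.9, 4.6]
-173.6 [419. -82.] [-0.6, 4.6]
```

Request:
play_rows([
  [2, -23, 0, 0, 0, 1],
  [3, -24, 0, 0, 0, 1],
  [3, -24, 0, 0, 0, 1],
  [3, -24, 0, 0, 0, 1],
  [3, -24, 0, 0, 0, 1],
  [2, -22, 0, 0, 0, 0.9],
  [0, 0, 0, 0, 0, 0],
  [0, 0, 0, 0, 0, 0],
])

```text
clock: 12.2
position: [539.5, -155.0, 202.0]
ee_rot: [0.825, -0.565, -0.002, 0.001]
contact_force: [-0.1, 0.8, -0.4]
gripper_width: 60.0
grasp_force: 0.0
```

```bash
python3 - <<'E'
from h import *
d=shot('wrist','w6'); s=read_state(); print(s['clock'],s['position'],s['ee_rot'],d['eye'])
R=Rotation.from_quat(d['rotation'])
for n,p in(('pintop',[540.5,-154.5,108]),('screw',[508,-72,97])):
    c=R.inv().apply(np.array(p)-d['eye']); th=np.arctan2(np.hypot(*c[:2]),c[2]); print(n,c[:2]/np.hypot(*c[:2])*th*d['fx']+[d['cx'],d['cy']])
cv2.imwrite('pics/c7.png',np.clip(d['image']*1.4,0,255).astype(np.uint8)[:,:,::-1])
E
```

```text
12.25 [ 539.61771186 -154.25526737  202.32722915] [ 8.25099825e-01 -5.64985046e-01 -1.31531438e-03  6.68416721e-04] [ 568.70172869 -230.57588191  320.18194176]
pintop [316.58591728 212.34456908]
screw [317.66371192 300.66524323]
```

View pics/c7.png

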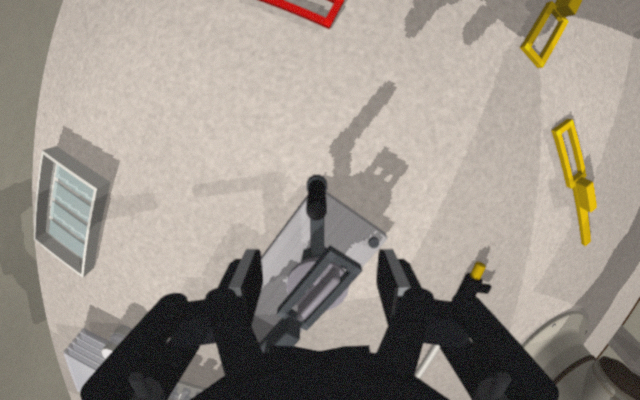

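The pin top is at about (317,210), which matches the prediction, centred between the fingers. I'll descend around it and narrow the gap.

Request:
play_rows([
  [1, 0, -25, 0, 0, 0],
  [0, 0, -25, 0, 0, 0],
  [0, 0, -25, 0, 0, 0],
  [0, 0, -20, 0, 0, 0],
  [0, 0, -13, 0, 0, 0],
  [0, 0, 0, 0, 0, 0],
])

```text
clock: 12.75
position: [538.9, -152.8, 92.3]
ee_rot: [0.826, -0.564, -0.003, 0.002]
contact_force: [-0.2, -0.6, 0.1]
gripper_width: 59.6
grasp_force: 0.0
```

Request:
play_rows([
  [0, 0, 0, 0, 0, 0],
  [0, 0, 0, 0, 0, 0],
  [0, 0, 0, 0, 0, 0],
  [0, 0, 0, 0, 0, 0],
], gripper=0.38)

```text
clock: 13.08
position: [542.1, -153.9, 97.0]
ee_rot: [0.826, -0.564, 0.001, -0.001]
contact_force: [0.8, 0.0, 0.6]
gripper_width: 32.6
grasp_force: 0.0
```

Request:
play_rows([
  [-4.4, -1.6, 0, 0, 0, -0.5],
  [-4.5, -1.4, 0, 0, 0, -0.5],
  [-4.5, -1.1, 0, 0, 0, -0.5],
  [-4.6, -0.9, 0, 0, 0, -0.5],
  [-4.6, -0.6, 0, 0, 0, -0.5],
  [-4.7, -0.4, 0, 0, 0, -0.5],
  [0, 0, 0, 0, 0, 0],
])

```text
clock: 13.67
position: [514.2, -160.2, 96.8]
ee_rot: [0.727, -0.687, 0.001, -0.001]
contact_force: [-0.4, -0.9, -0.0]
gripper_width: 32.4
grasp_force: 0.0
```

Request:
play_rows([
  [-4.7, -0.2, 0, 0, 0, -0.5],
  [-4.7, 0.1, 0, 0, 0, -0.5],
  [-4.7, 0.3, 0, 0, 0, -0.5],
  [-4.6, 0.6, 0, 0, 0, -0.5],
  [-4.6, 0.8, 0, 0, 0, -0.5],
  [-4.6, 1.1, 0, 0, 0, -0.5],
  [-4.5, 1.3, 0, 0, 0, -0.5],
  [-4.4, 1.5, 0, 0, 0, -0.5],
])

```text
clock: 14.33
position: [479.2, -155.0, 96.8]
ee_rot: [-0.568, 0.823, -0.002, 0.002]
contact_force: [3.0, -2.4, -2.1]
gripper_width: 32.2
grasp_force: 1.8
```

```bash
python3 - <<'E'
from h import *
d=shot('wrist','w7'); s=read_state(); print(s['clock'],s['position'],s['contact_force'])
t=shot('top','top7'); x=t['image'][155:225,240:340]
a=np.hstack([cv2.resize(d['image'],(400,250)),cv2.resize(x,(357,250),interpolation=cv2.INTER_CUBIC)])
cv2.imwrite('pics/c8.png',np.clip(a*1.4,0,255).astype(np.uint8)[:,:,::-1])
E
```

```text
14.3833 [ 478.14612609 -154.82152537   96.79444612] [ 1.45684493 -1.89455473  0.43321644]
```

View pics/c8.png

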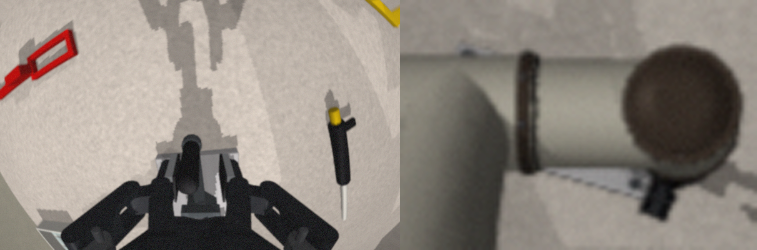

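The left half shows the pin held against the trailing finger and moving with it. I'll continue along the arc and watch the force.

Request:
play_rows([
  [-4.3, 1.8, 0, 0, 0, -0.5],
  [-4.2, 2, 0, 0, 0, -0.5],
  [-4.1, 2.2, 0, 0, 0, -0.5],
  [-4, 2.4, 0, 0, 0, -0.5],
  [-3.9, 2.6, 0, 0, 0, -0.5],
  [-3.7, 2.8, 0, 0, 0, -0.5],
  [-3.6, 3, 0, 0, 0, -0.5],
  [-3.4, 3.2, 0, 0, 0, -0.5],
  [-3.2, 3.4, 0, 0, 0, -0.5],
])

```text
clock: 15.18
position: [443.9, -131.7, 96.8]
ee_rot: [-0.361, 0.932, -0.001, 0.001]
contact_force: [0.4, -3.8, 1.4]
gripper_width: 32.8
grasp_force: 1.8
```

Request:
play_rows([
  [-3.1, 3.5, 0, 0, 0, -0.5],
  [-2.9, 3.7, 0, 0, 0, -0.5],
  [-2.7, 3.8, 0, 0, 0, -0.5],
  [-2.5, 4, 0, 0, 0, -0.5],
])

```text
clock: 15.52
position: [432.6, -116.6, 96.7]
ee_rot: [-0.262, 0.965, -0.001, 0.001]
contact_force: [1.2, -3.5, 2.0]
gripper_width: 32.4
grasp_force: 1.7
```

Request:
play_rows([
  [-2.3, 4.1, 0, 0, 0, -0.5],
  [-1, 2.1, 0, 0, 0, -0.25],
  [-1, 2.1, 0, 0, 0, -0.25],
])

```text
clock: 15.77
position: [428.1, -108.2, 96.7]
ee_rot: [-0.212, 0.977, -0.001, 0.001]
contact_force: [1.1, -2.6, 1.7]
gripper_width: 32.4
grasp_force: 1.7
```

Request:
play_rows([
  [-0.9, 2.1, 0, 0, 0, -0.25],
  [-0.9, 2.2, 0, 0, 0, -0.25],
])

```text
clock: 15.93
position: [426.4, -103.9, 96.7]
ee_rot: [-0.186, 0.983, -0.0, 0.001]
contact_force: [1.4, -3.0, 3.5]
gripper_width: 32.0
grasp_force: 1.7
```

Request:
play_rows([
  [-0.8, 2.2, 0, 0, 0, -0.25],
  [-0.8, 2.2, 0, 0, 0, -0.25],
])

```text
clock: 16.1
position: [424.8, -99.5, 96.7]
ee_rot: [-0.16, 0.987, -0.0, 0.001]
contact_force: [1.1, -3.7, 3.4]
gripper_width: 31.9
grasp_force: 1.7
```

Request:
play_rows([
  [-0.7, 2.2, 0, 0, 0, -0.25],
  [-0.7, 2.2, 0, 0, 0, -0.25],
])

```text
clock: 16.27
position: [423.5, -95.1, 96.7]
ee_rot: [-0.134, 0.991, -0.0, 0.001]
contact_force: [1.2, -3.4, 1.2]
gripper_width: 32.8
grasp_force: 1.6
```

Request:
play_rows([
  [-0.6, 2.2, 0, 0, 0, -0.25],
  [-0.5, 2.2, 0, 0, 0, -0.25],
])

```text
clock: 16.43
position: [422.4, -90.6, 96.7]
ee_rot: [-0.108, 0.994, -0.0, 0.001]
contact_force: [0.6, -2.5, 3.3]
gripper_width: 31.9
grasp_force: 1.6
```

Request:
play_rows([
  [-0.3, 1.5, 0, 0, 0, -0.15],
  [0, 0, 0, 0, 0, 0],
])

```text
clock: 16.6
position: [421.9, -88.9, 96.4]
ee_rot: [-0.1, 0.995, -0.0, 0.001]
contact_force: [2.1, -2.4, 2.2]
gripper_width: 32.4
grasp_force: 1.3
```

Request:
play_rows([
  [-0.2, 1.3, 0, 0, 0, -0.15],
  [0, 0, 0, 0, 0, 0],
])

```text
clock: 16.77
position: [421.6, -87.6, 96.2]
ee_rot: [-0.092, 0.996, -0.0, 0.001]
contact_force: [0.7, -2.5, 3.0]
gripper_width: 32.5
grasp_force: 1.6
```

Request:
play_rows([
  [-0.2, 1.3, 0, 0, 0, -0.15],
  [0, 0, 0, 0, 0, 0],
])

```text
clock: 16.93
position: [421.5, -86.8, 96.2]
ee_rot: [-0.084, 0.996, -0.001, 0.001]
contact_force: [1.5, -7.0, 2.9]
gripper_width: 32.9
grasp_force: 3.7
```

```bash
python3 - <<'E'
from h import *
for f in('side7',):
    d=shot('side',f)
# key heading in side view: compare dark key region 
w=shot('wrist','w8'); print(read_state()['contact_force'],read_state()['position'],w['eye'])
E
```

```text
[ 1.86808095 -6.13361143  2.05199427] [421.56598137 -86.80103089  96.16213667] [ 340.69342433 -100.07806632  214.38835523]
```

The force rose to 7 N at the expected stop angle, so the nut is tight. I'll back off, open, and lift away.

Request:
play_rows([
  [0.4, -4, 0, 0, 0, 0],
  [0.4, -4, 0, 0, 0, 0],
  [0, 0, 0, 0, 0, 0],
  [0, 0, 25, 0, 0, 0],
  [0, 0, 30, 0, 0, 0],
  [0, 0, 30, 0, 0, 0],
  [0, 0, 30, 0, 0, 0],
  [-8, -10, 30, 0, 0, 0],
  [-8, -20, 0, 0, 0, 0],
  [-8, -20, 0, 0, 0, 0],
  [0, -30, 0, 0, 0, 0],
  [0, -30, 0, 0, 0, 0],
  [0, -30, 0, 0, 0, 0],
  [0, 0, 0, 0, 0, 0],
  [0, 0, 0, 0, 0, 0],
])

```text
clock: 18.28
position: [396.9, -235.1, 239.9]
ee_rot: [-0.082, 0.997, 0.001, -0.001]
contact_force: [-0.2, 0.3, 0.6]
gripper_width: 32.4
grasp_force: 0.0
```

```bash
python3 - <<'E'
from h import *
t=shot('top','top9'); s=read_state(); print(s['clock'],s['position'],s['contact_force'])
g=cv2.cvtColor(t['image'],cv2.COLOR_RGB2GRAY)
m=(g<55).astype(np.uint8); m[:,:240]=0;m[:,345:]=0;m[:160]=0;m[225:]=0
cs,_=cv2.findContours(m,cv2.RETR_EXTERNAL,cv2.CHAIN_APPROX_NONE)
for c in cs:
    if cv2.contourArea(c)>8: r=cv2.minAreaRect(c); print(cv2.contourArea(c),np.round(r[0],1),np.round(r[1],1),round(r[2],1),[plane(t,*p,87).round(0)[:2].tolist() for p in cv2.boxPoints(r)])
# rack moved?
a=load('top0')['image'][140:182,172:205].astype(int); b=t['image'][140:182,172:205].astype(int); print('rack diff',abs(a-b).mean())
for r in m[165:215,245:335]: print(''.join('#' if x else '.' for x in r))
E
```

```text
18.3333 [ 396.93668042 -234.34754977  240.02834618] [ 0.2535017   0.38641522 -0.67045074]
114.0 [341. 211.] [26.  6.] 90.0 [[480.0, -223.0], [481.0, -243.0], [395.0, -244.0], [394.0, -225.0]]
271.0 [304.2 205.5] [15.9 45.1] 20.0 [[391.0, -63.0], [533.0, -111.0], [516.0, -161.0], [374.0, -113.0]]
135.5 [256.5 192.5] [41. 15.] 90.0 [[562.0, 74.0], [563.0, 24.0], [426.0, 20.0], [425.0, 69.0]]
rack diff 2.4093314093314095
..........................................................................................
..........................................................................................
..........................................................................................
..........................................................................................
.............##...........................................................................
..............##..........................................................................
..........................................................................................
....####.................................
[... 3171 characters left out ...]
...............................######..........................
..........#...............................................######..........................
..........#..............................................######...........................
..........##.............................................######...........................
..........##.....................................##......######...........................
...........######................................##......######...........................
..............##................................####....#######...........................
..................................................##....#######...........................
```

The arm still blocks the top view, so I'll bring the wrist camera back over the stop for a numeric check.

Request:
play_rows([
  [11.5, 20, 0, 0, 0, 1],
  [11.5, 20, 0, 0, 0, 1],
  [11.5, 20, 0, 0, 0, 1],
  [11.5, 20, 0, 0, 0, 1],
  [11.5, 20, 0, 0, 0, 1],
  [11.5, 20, 0, 0, 0, 1],
  [11.5, 20, 0, 0, 0, 1],
  [11.5, 20, 0, 0, 0, 1],
  [11.5, 20, 0, 0, 0, 1],
  [11.5, 20, 0, 0, 0, 1],
  [11.5, 20, 0, 0, 0, 1],
  [0, 0, 0, 0, 0, 0],
  [0, 0, 0, 0, 0, 0],
  [0, 0, 0, 0, 0, 0],
])

```text
clock: 19.5
position: [523.3, -13.7, 240.5]
ee_rot: [-0.613, 0.79, 0.0, -0.0]
contact_force: [-1.0, 0.6, 1.6]
gripper_width: 32.3
grasp_force: 0.0
```

```bash
python3 - <<'E'
from h import *
d=shot('wrist','w9'); s=read_state(); print(s['clock'],s['position'],d['eye'])
# rectify onto plane z=87 (key top), base-frame grid about the screw, y towards the saddle
R=Rotation.from_quat(d['rotation']); a=np.radians(75.7); ey=np.array([np.cos(a),np.sin(a)]); ex=np.array([ey[1],-ey[0]])
def rect(d,z):
    X,Y=np.meshgrid(np.arange(-100,61,4),np.arange(-60,181,6)); R=Rotation.from_quat(d['rotation'])
    P=np.stack([508+X*ex[0]+Y*ey[0],-72+X*ex[1]+Y*ey[1],np.full(X.shape,float(z))],-1).reshape(-1,3)-d['eye']
    c=R.inv().apply(P); h=np.hypot(c[:,0],c[:,1]); th=np.arctan2(h,c[:,2])*d['fx']/h
    return cv2.remap(cv2.cvtColor(d['image'],cv2.COLOR_RGB2GRAY),(c[:,0]*th+d['cx']).reshape(X.shape).astype(np.float32),(c[:,1]*th+d['cy']).reshape(X.shape).astype(np.float32),1)
for f in('w5','w9'):
    print(f)
    for y,r in zip(range(-60,181,6),rect(load(f),87)): print('%4d '%y+''.join('#' if v<50 else '+' if v<70 else '.' for v in r))
E
```

```text
19.55 [523.2739392  -14.1768833  240.67519846] [502.73256406 -92.19125831 358.86636174]
w5
 -60 ..................................++##...
 -54 .................................+++.....
 -48 ................................+++......
 -42 .................++..+++++++++.+++.......
 -36 .....................+++++++++#++........
 -30 .....................++.....++#+.........
 -24 .....................++.....++#..........
 -18 .....................++.....++...........
 -12 .....................++.....++...........
  -6 .....................++.....++...........
   0 .....................++.....++...........
   6 .....................++.....++...........
  12 .....................++.....++...........
  18 .....................++.....++...........
  24 .....................++...+.++...........
  30 .....................++.....++...........
  36 .....................++#####++...........
  42 ......................+#####.............
  48 .......................+++++.............
  54 .......................+++++.............
  60 .......................+++++.............
  66 .................
[... 2147 characters left out ...]
 ....................++++++++++...........
 102 ....................++++++++++++.........
 108 .................+++++++++++++++++.......
 114 ..........................++++...........
 120 ...............++...++.....+.+++.#+......
 126 ...............+#..++.......++++.##......
 132 ...........##+++#+...........++..##+.+##.
 138 ..........##+.+##...........++...##+.+###
 144 .........###+++##+..........++...###..+##
 150 ........+###+++##...........+....###+.+##
 156 ........###+.+###................+###.++#
 162 .......####...###.................###..+#
 168 ......######+.###.................###.###
 174 ....+############.................#######
 180 ...+############..................+######
```

The check shows the pin about 59° on the -x side, which is nut tight plus the key's play. The eye is still centred on the screw, and the handle is between the posts, about 9 mm off the middle. Handing in.

```bash
python3 -c "
from bench import job_done
print(job_done())"
```

```text
the job is handed in; nothing more can be done
None
```

I handed the job in at about 19.6 s. The oblong-eye key sits on the screw with its handle between the posts, and the locknut lever was swung clockwise until the push force rose at its expected stop. By my last camera check the screw turned only about 0.28 rad, which is within the key's play. The sample rack stayed in place in the top view, but the hand-in gave no verdict.

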